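# Find the filter cartridge that fits the port

### The job

The middle port of the water-filter manifold is missing its cartridge. Only one of the three look-alike cartridges has the matching thread: try them by screwing, and leave the one that fits screwed fully home on the middle port. The other two must be left standing upright on the counter, and the cups, jar and measuring cylinder must not be disturbed.

Things in the scene. Friction and masses are not known exactly. Their poses are not given: they have to be found in the camera images.
- manifold: fixed grey manifold block, 90 mm (its x) by 310 mm (its y) by 30 mm tall, with three ports in a row along y, 110 mm apart; the two outer ports are closed by fixed round grey hoods, 66 mm wide, their tops 96 mm above the counter; the middle one carries the fixed white threaded stud. Origin: centre of the underside; z up
- port (a point): centre of the steel flange of the middle port, 36 mm above the counter, axes as the manifold's. From it the stud rises 50 mm: a 46 mm wide coarse two-start thread up to 28 mm, above it thin key prongs. Turning clockwise seen from above screws down 0.13 mm per degree; the thread holds by friction when let go
- drop_on (a point): on the port's axis, 13 mm above the flange. Any cartridge centred within about 1.5 mm, grip bar parallel to the manifold's long side (y, either way round, within 10 degrees), drops on till its underside is here (else it stays about 21 mm above the flange). The matching one then turns clockwise about 105 degrees, down 13 to 14 mm, till its underside meets the flange (0 to 1 mm) and it stops
- cartridge_a: one of three white filter cartridges, alike outside, upright on the counter: round body 62 mm wide, 80 mm tall, with a dark grey grip bar on top along its x axis: 58 mm long (x), 16 mm thick (y), from 80 to 115 mm above the underside. 0.2 to 0.37 kg. Origin: centre of the underside, z up. A half turn about z changes nothing. Which one fits varies from start to start and cannot be seen or told from the name
- cartridge_b: as cartridge_a outside. The skirt is hollow, 50 mm wide inside and 53 mm deep, with two thread lugs in line with the grip bar, 6 to 11 mm above the underside, and inner key ribs that differ between the three and are hidden from view
- cartridge_c: as cartridge_a outside. A wrong cartridge also drops on, but turns freely for only 25 to 50 degrees and then stops dead, its underside 6 mm or more above the flange; it comes off by turning back anticlockwise until its bar is again parallel to the manifold's long side, and lifting
- cup_stack: bystander: stack of six clear plastic cups, upside up, 72 mm wide, 155 mm tall, loose; origin: centre of the underside
- measuring_cylinder: bystander: glass measuring cylinder, 44 mm wide, 216 mm tall, on a 90 mm wide blue foot, loose; origin: centre of the underside
- jar: bystander: white plastic jar, 72 mm wide, 90 mm tall, loose; origin: centre of the underside
Mind the look-alikes: they are no part of the job. What is shaped like the cartridge_b but green or turquoise is not meant. Leave any pink or turquoise look-alike of the cartridge_c alone.

How it is judged:
By the outcome, as a careful person would: the job done as asked, in the order asked, and still so for the second after the job is handed in, with the robot touching nothing.
It also fails if it takes over 72 s, if anything falls off the work surface, if the arm or the gripper's body presses on something with over 40 N, if the wrist force passes 120 N, or if a joint passes its speed limit or range.

### The arm

A 7-joint arm with a two-finger parallel gripper is mounted at the origin on the work surface. World frame = base frame: x ahead of the robot, y to its left, z up, the work surface at z = 0. Lengths are in m, angles in rad, forces in N, time in s.
With the tool pointing down it reaches from about 0.4 to 0.85 m from the base axis. Payload 4.5 kg.
Tool frame: the origin (TCP) lies on the centre line of the jaws, within the pads' length; the fingertips stand 11 mm ahead of it and the grasp point (between the pads) lies 8 mm behind it; x points along the fingers, y is the direction in which the jaws open and shut, and the axes are right-handed (so a half turn about x gives the same grasp; the last joint's range is limited). The gripper opens to 85 mm and grips with 20 to 120 N. Pads are 22 mm wide; open, the fingers measure 114 mm over their backs; the gripper's body (76 mm by 85 mm) begins 54 mm behind the grasp point. The pads swing forward as they close: fully open they stand 13 mm farther back than shut.
Start: joints at [-1.095, 0.689, -0.195, 1.565, 0.157, 0.902, -0.215], TCP at [0.267, 0.565, 0.242] pointing down, gripper open.
Joint ranges: [-3.01, 3.01], [-0.46, 2.08], [-1.47, 1.51], [0.13, 2.56], [-1, 4.14], [0.04, 2.09], [-2.66, 2.66]. Speed limits (rad/s): [2.57, 2.57, 3.14, 3.14, 3.14, 3.14, 3.14].

### API

Orientations are given as [roll, pitch, yaw] about the fixed x, y, z axes, in that order (R = Rz(yaw) Ry(pitch) Rx(roll)).
In Python, from station import manip, viewer, order gives the robot as it stands.
- The arm moves only by the shell command python3 -m jog 'ROWS' [FORCE]. ROWS is JSON, a list of rows, each a list of 5 numbers: the opening, from 0 (shut) to 1 (fully open), then the shift along the world's x, y, z in m, then the turn about the world's z in degrees. A call has 1 to 12 rows; each row is the pose to reach, as a shift and turn from the pose commanded when the call began; what a row does not reach only later rows make up. A row lasts 1/8 s, in which the tool goes at most 62.5 mm and 10.7 degrees, less where a joint would pass 70% of its speed; a pose out of reach is approached as far as the arm can. A call with a gripper value outside its range is refused whole. The fingers move at their own pace and stop on an object; FORCE is the grip in N (left out, the last holds). Time passes only in rows, so rows that repeat a pose let the fingers close. It gives the time, the measured TCP pose, the force and the opening at its end, in the units of the state.
- manip.sense(): the state, without advancing time (a new reading comes with each control period).
- viewer.camera(name): name is "side" or "top"; returns a dict with "frame" (384x512x3 uint8, red, green, blue), "depth" (384x512 float32, m along the optical axis (not along the pixel's ray), 0 where there is no reading), "fx", "fy", "cx", "cy" (pixels), "rvec" (rotation vector, rad) and "tvec" (3), from world to camera coordinates, as OpenCV has them. Camera axes: x right, y down, z forward; pixel columns grow to the right and rows downward; lengths in m; the calibration is good to about 2 mm. A picture is of the moment at which its call begins.
- order.close_job(): hands the job in, once; it reports no verdict.
The state is a dict: "time": time; "joint_positions": joint angles; "joint_vel": joint speeds; "joint_efforts": joint torques, N m; "position": TCP position; "orientation": TCP orientation; "wrist_force": force on the tool from outside, world axes, zero at the start; "wrist_torque": the same for the moment, N m; "opening": finger opening in m.
Only numpy, scipy, OpenCV 4.12 (cv2) and the standard library are available. Lean on these libraries where they do the work, as an engineer would, in place of code of your own. Each camera call takes 0.05 s, during which the arm holds its last target.

## Working session

There is one attempt and no reset: what is moved stays moved. The work goes in short steps, Python scripts to look and compute and a shell command to move; the robot and the scene stay as the last step left them, time stands still between calls to the robot, and variables do not carry over. Pictures are saved under pics/ and viewed, and the job is handed in when it is done.

```bash
ls; mkdir -p pics; python3 - <<'E'
from station import manip, viewer
import cv2,numpy as np,pickle
s=manip.sense(); print({k:(np.round(v,3).tolist()) for k,v in s.items()})
for n in("side","top"):
    c=viewer.camera(n); cv2.imwrite(f"pics/{n}0.png",c["frame"][:,:,::-1]); pickle.dump(c,open(f"{n}0.pkl","wb"))
    print(n,c["fx"],c["fy"],c["cx"],c["cy"],c["rvec"],c["tvec"])
E
```

```text
pics
{'time': 0.0, 'joint_positions': [-1.095, 0.69, -0.195, 1.566, 0.157, 0.903, -0.215], 'joint_vel': [0.001, 0.001, 0.002, 0.0, -0.002, 0.0, 0.001], 'joint_efforts': [0.001, -53.961, -1.267, -15.853, 0.009, 0.009, 0.0], 'position': [0.267, 0.564, 0.241], 'orientation': [-1.497, 1.569, -1.938], 'wrist_force': [-0.087, 0.188, 0.667], 'wrist_torque': [0.022, -0.047, -0.048], 'opening': 0.086}
side 370.20418119034383 370.20418119034383 254.02146569423596 186.5797850751956 [ 2.2378718  -0.12031747  0.07871853] [-0.52955398  0.11149156  1.00961628]
top 497.41185261878354 497.41185261878354 249.30178999679416 186.33968603799514 [ 2.17277774 -2.17988072  0.08176571] [0.02688452 0.52257486 1.26798399]
```

View pics/side0.png

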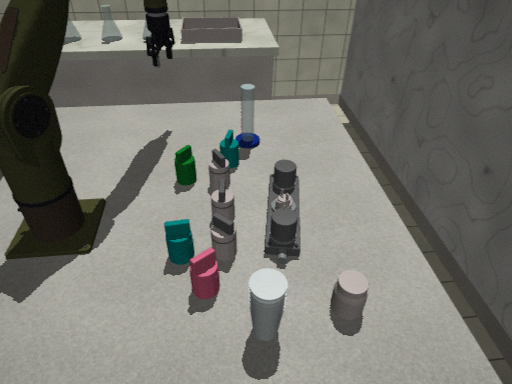

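View pics/top0.png

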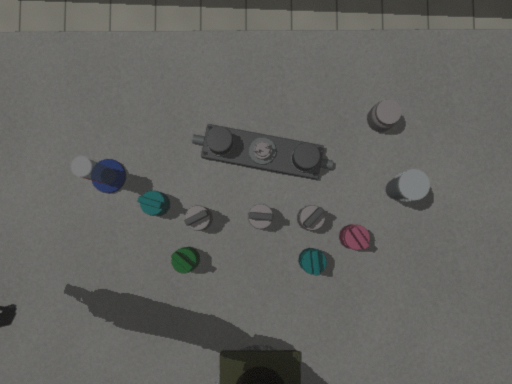

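The top view shows white cartridges at about (198,218), (260,216) and (312,217). The manifold stud is at (263,151), with hoods at (219,140) and (307,156). Next I'll measure them with the depth data.

```bash
cat > h.py <<'E'
import numpy as np,cv2,pickle
def world(c):
    R,_=cv2.Rodrigues(np.array(c["rvec"],float)); t=np.array(c["tvec"],float)
    v,u=np.mgrid[0:384,0:512]; d=c["depth"]
    P=np.stack([(u-c["cx"])/c["fx"]*d,(v-c["cy"])/c["fy"]*d,d],-1)
    W=(P-t)@R; W[d==0]=np.nan; return W
def ray(c,u,v,z):
    R,_=cv2.Rodrigues(np.array(c["rvec"],float)); t=np.array(c["tvec"],float)
    o=-R.T@t; r=R.T@np.array([(u-c["cx"])/c["fx"],(v-c["cy"])/c["fy"],1]); return o+r*(z-o[2])/r[2]
E
python3 - <<'E'
from h import *
c=pickle.load(open("top0.pkl","rb")); W=world(c); f=c["frame"]
H=W[:,:,2]
print("ground",np.nanmedian(H[50:110,50:150]))
print("campos",ray(c,0,0,0)*0, )
R,_=cv2.Rodrigues(c["rvec"]);print(-R.T@c["tvec"])
def blobs(lo,hi,roi,mn=20):
    m=((H>lo)&(H<hi)).astype(np.uint8); k=np.zeros_like(m);a,b,x,y=roi;k[b:y,a:x]=1;m*=k
    n,l,s,ce=cv2.connectedComponentsWithStats(m)
    for i in range(1,n):
        if s[i,4]<mn: continue
        ys,xs=np.nonzero(l==i); p=W[ys,xs]
        r=cv2.minAreaRect(p[:,:2].astype(np.float32)*1000)
        zm=np.median(p[:,2])
        # boundary via min-area rect in pixels
        print("px",ce[i].round(1),s[i,4],"mean",p.mean(0).round(4),"zmed",zm.round(4),"rect",np.round(r[0],1),np.round(r[1],1),round(r[2],1))
print("bars");blobs(.105,.125,(100,100,420,300))
print("hood tops");blobs(.088,.104,(190,110,340,190))
print("all>0.05");blobs(.05,.25,(60,90,440,290))
print("stud>0.05");blobs(.045,.1,(245,130,282,172),5)
print("plate");blobs(.024,.034,(190,110,340,190))
E
python3 - <<'E'
import cv2
a=cv2.imread("pics/top0.png")
cv2.imwrite("pics/top0z.png",cv2.convertScaleAbs(cv2.resize(a[115:275,130:380],(800,512),interpolation=cv2.INTER_CUBIC),alpha=1.5))
E
```

```text
ground 0.0003083372202623998
campos [0. 0. 0.]
[0.41716089 0.01659566 1.30663386]
bars
px [103.2 172.8] 37 mean [0.5489 0.3771 0.1152] zmed 0.1163 rect [550.6 378.7] [11.5 38.3] 84.1
px [396.9 188.9] 72 mean [ 0.5078 -0.3296  0.114 ] zmed 0.1162 rect [ 511.5 -333. ] [67.  25.2] 9.7
px [149.6 201.8] 160 mean [0.4785 0.2643 0.1142] zmed 0.1145 rect [478.6 264.9] [57.1 15.8] 73.9
px [313.6 216.9] 166 mean [ 0.4411 -0.129   0.114 ] zmed 0.1143 rect [ 440.9 -128.9] [15.5 57. ] 44.6
px [195.5 217.3] 166 mean [0.4411 0.1535 0.1143] zmed 0.1145 rect [441.2 153.3] [16.2 57.8] 26.3
px [260.5 215.7] 159 mean [ 0.4445 -0.0019  0.1144] zmed 0.1142 rect [444.5  -2. ] [56. 16.] 85.2
px [359.7 237.4] 174 mean [ 0.3922 -0.238   0.1139] zmed 0.1141 rect [ 392.3 -239. ] [57.9 17.2] 34.5
px [315.3 262.6] 168 mean [ 0.3329 -0.1316  0.1138] zmed 0.114 rect [ 332.3 -132. ] [57.4 16.4] 6.0
px [181.8 261.3] 174 mean [0.3368 0.1857 0.1139] zmed 0.1141 rect [336.6 186.2] [58. 16.] 49.4
hood tops
px [218.9 138.8] 548 mean [0.6344 0.0993 0.0957] zmed 0.0958 rect [634.7  99.7] [65.  62.9] 43.6
px [306.4 155.4] 55
[... 905 characters left out ...]
5 mean [ 0.4441 -0.002   0.09  ] zmed 0.0812 rect [444.9  -2.9] [62.5 59.7] 89.9
px [311.6 217.2] 530 mean [ 0.4409 -0.127   0.0896] zmed 0.0808 rect [ 440.4 -127.9] [61.4 58.9] 41.5
px [356.  237.1] 564 mean [ 0.3923 -0.2342  0.0896] zmed 0.0812 rect [ 392.9 -237.1] [59.5 61.4] 48.0
px [184.3 260. ] 542 mean [0.3382 0.183  0.0901] zmed 0.0811 rect [336.4 185. ] [60.2 61.2] 57.9
px [313.1 261.5] 545 mean [ 0.3338 -0.1293  0.0894] zmed 0.081 rect [ 333.8 -131. ] [59.6 61. ] 15.0
stud>0.05
px [262.2 149.4] 257 mean [ 0.6128 -0.0079  0.0613] zmed 0.0622 rect [613.8  -8.7] [43.8 44. ] 5.1
plate
px [262.1 152.6] 2205 mean [ 0.6095 -0.0081  0.0295] zmed 0.0296 rect [614.3  -8. ] [368.5  91. ] 79.0
```

View pics/top0z.png

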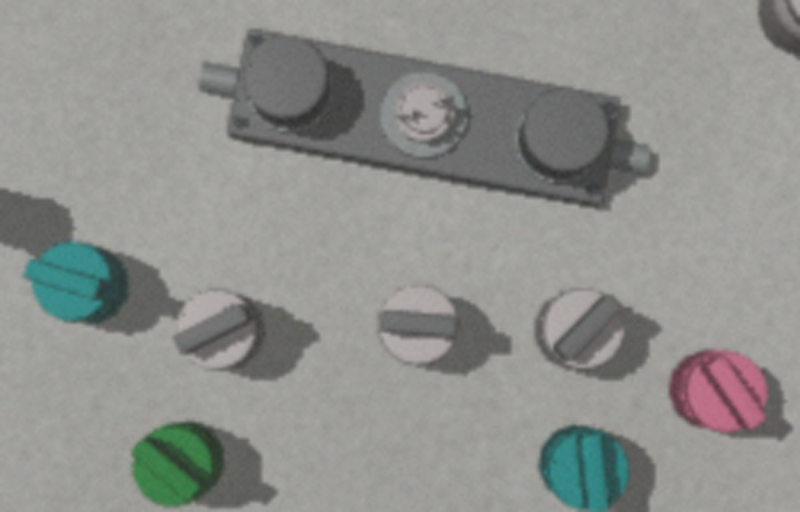

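```bash
cat >> h.py <<'E'
from scipy.spatial.transform import Rotation as Ro
def st():
    from station import manip
    s=manip.sense(); y=Ro.from_euler('xyz',s["orientation"]).as_matrix()
    print("t",round(s["time"],2),"p",np.round(np.array(s["position"])*1000,1),"xdir",y[:,0].round(3),"jawdeg",round(np.degrees(np.arctan2(y[1,1],y[0,1])),2),"q",np.round(s["joint_positions"],2),"F",np.round(s["wrist_force"],1),"T",np.round(s["wrist_torque"],2),"op",round(float(s["opening"]),4))
E
python3 -c "from h import *;st()"
```

```text
t 0.1 p [267.  564.5 241.6] xdir [-0.001 -0.002 -1.   ] jawdeg 64.69 q [-1.1   0.69 -0.19  1.57  0.16  0.9  -0.22] F [0.1 1.9 0. ] T [0.06 0.   0.05] op 0.0853
```

```bash
python3 -m jog '[[1,0.178,-0.567,0,-69.5],[1,0.178,-0.567,0,-69.5],[1,0.178,-0.567,0,-69.5],[1,0.178,-0.567,0,-69.5],[1,0.178,-0.567,0,-69.5],[1,0.178,-0.567,0,-69.5],[1,0.178,-0.567,0,-69.5],[1,0.178,-0.567,0,-69.5],[1,0.178,-0.567,0,-69.5],[1,0.178,-0.567,0,-69.5],[1,0.178,-0.567,-0.04,-69.5],[1,0.178,-0.567,-0.06,-69.5]]' 40; python3 -c "from h import *;st()"
```

```text
time: 1.6
position: [0.4446, -0.0027, 0.1809]
orientation: [-1.424, 1.569, -3.08]
wrist_force: [0.5, 0.7, -0.5]
opening: 0.0854
t 1.6 p [444.6  -2.7 180.9] xdir [-0.002 -0.    -1.   ] jawdeg -4.9 q [-0.13  0.58  0.05  2.16 -0.07  0.41 -0.11] F [ 0.5  0.7 -0.5] T [-0.02 -0.01 -0.  ] op 0.0854
```

```bash
python3 -m jog '[[1,0,0,-0.045,0],[1,0,0,-0.07,0],[1,0,0,-0.084,0],[1,0,0,-0.084,0],[0.1,0,0,-0.084,0],[0.1,0,0,-0.084,0],[0.1,0,0,-0.084,0],[0.1,0,0,-0.084,0],[0.1,0,0,-0.084,0],[0.1,0,0,-0.084,0]]' 80; python3 -c "from h import *;st()"
```

```text
time: 2.85
position: [0.4452, -0.002, 0.0987]
orientation: [1.816, 1.57, 0.161]
wrist_force: [-1.8, 0.3, 5.9]
opening: 0.0149
t 2.85 p [445.2  -2.   98.7] xdir [ 0.  0. -1.] jawdeg -4.81 q [-0.11  0.75  0.02  2.22 -0.08  0.17 -0.1 ] F [-1.8  0.3  5.9] T [ 0.08  0.01 -0.04] op 0.0149
```

```bash
python3 -m jog '[[0,0,0,0.03,0],[0,0,0,0.08,0],[0,0,0,0.105,-6.1],[0,0.05,-0.002,0.105,-6.1],[0,0.1,-0.004,0.105,-6.1],[0,0.15,-0.006,0.105,-6.1],[0,0.1688,-0.0063,0.105,-6.1],[0,0.1688,-0.0063,0.105,-6.1],[0,0.1688,-0.0063,0.105,-6.1]]' 80; python3 - <<'E'
from h import *;st()
from station import viewer
for n in("side","top"):
    c=viewer.camera(n); cv2.imwrite(f"pics/{n}1.png",c["frame"][:,:,::-1]); pickle.dump(c,open(f"{n}1.pkl","wb"))
a=cv2.imread("pics/side1.png")[140:280,160:360]; b=cv2.imread("pics/top1.png")[100:270,130:380]
a=cv2.resize(a,(800,560),interpolation=cv2.INTER_CUBIC); cv2.imwrite("pics/side1z.png",cv2.convertScaleAbs(a,alpha=1.6))
E
```

```text
time: 3.98
position: [0.6121, -0.0083, 0.2024]
orientation: [-1.374, 1.567, -3.136]
wrist_force: [-0.1, -0.5, -3.6]
opening: 0.0148
t 3.98 p [612.1  -8.3 202.4] xdir [-0.003 -0.    -1.   ] jawdeg -10.92 q [-0.12  0.72  0.11  1.65 -0.1   0.78 -0.16] F [-0.1 -0.5 -3.6] T [ 0.03  0.02 -0.02] op 0.0148
```

View pics/side1z.png

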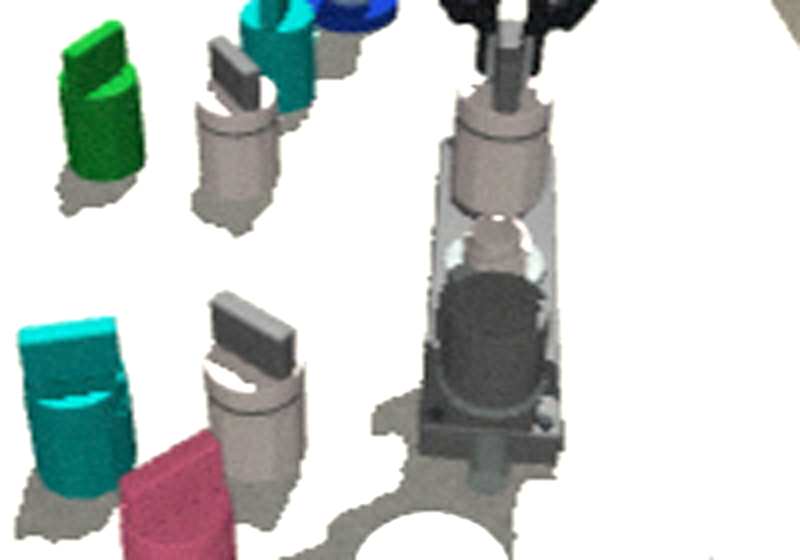

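View pics/top1.png

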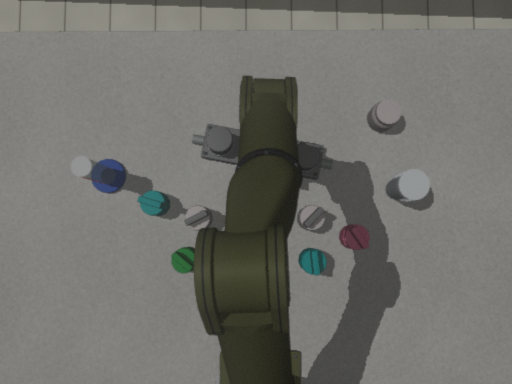

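The cartridge hangs upright in the grip above the stud (side crop, cartridge at about (503,150), stud at (495,240)). I'll let it settle, then lower it.

```bash
python3 -m jog '[[0,0,0,0,0],[0,0,0,0,0]]'; python3 -c "from h import *;st()"
```

```text
time: 4.32
position: [0.6137, -0.0083, 0.2035]
orientation: [2.629, 1.571, 0.868]
wrist_force: [0.2, -0.8, -4.5]
opening: 0.0146
t 4.33 p [613.7  -8.3 203.5] xdir [ 0.  0. -1.] jawdeg -10.91 q [-0.12  0.72  0.11  1.65 -0.1   0.78 -0.16] F [ 0.2 -0.8 -4.5] T [-0.05 -0.07  0.01] op 0.0146
```

```bash
python3 -m jog '[[0,0,0,-0.03,0],[0,0,0,-0.042,0],[0,0,0,-0.045,0],[0,0,0,-0.047,0],[0,0,0,-0.049,0],[0,0,0,-0.051,0],[0,0,0,-0.051,0]]'; python3 -c "from h import *;st()"
```

```text
time: 5.2
position: [0.614, -0.0083, 0.1524]
orientation: [2.114, 1.571, 0.353]
wrist_force: [1.3, 0.3, -2.6]
opening: 0.0145
t 5.2 p [614.   -8.3 152.4] xdir [ 0.  0. -1.] jawdeg -10.91 q [-0.11  0.79  0.09  1.69 -0.11  0.67 -0.15] F [ 1.3  0.3 -2.6] T [0.05 0.05 0.06] op 0.0145
```

It's past the 21 mm mark with no contact force, so it is dropping on. I'll continue to drop_on.

```bash
python3 -m jog '[[0,0,0,-0.002,0],[0,0,0,-0.004,0],[0,0,0,-0.0045,0],[0,0,0,-0.0045,0]]'; python3 -c "from h import *;st()"
```

```text
time: 5.7
position: [0.6141, -0.0083, 0.148]
orientation: [1.689, 1.571, -0.072]
wrist_force: [0.1, 0.2, -2.1]
opening: 0.0148
t 5.7 p [614.1  -8.3 148. ] xdir [ 0. -0. -1.] jawdeg -10.91 q [-0.11  0.8   0.09  1.69 -0.11  0.66 -0.15] F [ 0.1  0.2 -2.1] T [ 0.09  0.01 -0.02] op 0.0148
```

```bash
python3 -m jog '[[0,0,0,-0.0007,-6],[0,0,0,-0.0015,-12],[0,0,0,-0.0023,-18],[0,0,0,-0.0031,-24],[0,0,0,-0.0031,-24]]'; python3 -c "from h import *;st()"
python3 -m jog '[[0,0,0,-0.0006,-5],[0,0,0,-0.0013,-10],[0,0,0,-0.0013,-10]]'; python3 -c "from h import *;st()"
```

```text
time: 6.32
position: [0.6143, -0.0081, 0.1448]
orientation: [1.773, 1.57, -0.406]
wrist_force: [0.8, -0.5, -2.8]
opening: 0.0146
t 6.33 p [614.3  -8.1 144.8] xdir [ 0.001 -0.    -1.   ] jawdeg -34.84 q [-0.18  0.81  0.21  1.7  -0.25  0.66 -0.44] F [ 0.8 -0.5 -2.8] T [ 0.04 -0.06 -0.01] op 0.0146
time: 6.7
position: [0.6142, -0.0082, 0.1435]
orientation: [2.091, 1.57, -0.261]
wrist_force: [0.3, 0.8, -2.0]
opening: 0.0149
t 6.7 p [614.2  -8.2 143.5] xdir [ 0. -0. -1.] jawdeg -44.76 q [-0.2   0.82  0.26  1.7  -0.3   0.66 -0.56] F [ 0.3  0.8 -2. ] T [ 0.02 -0.06  0.01] op 0.0149
```

```bash
python3 -m jog '[[0,0,0,-0.0006,-5],[0,0,0,-0.0013,-10],[0,0,0,-0.0013,-10]]'; python3 -c "from h import *;st()"
python3 -m jog '[[0,0,0,-0.0006,-5],[0,0,0,-0.0013,-10],[0,0,0,-0.0013,-10]]'; python3 -c "from h import *;st()"
```

```text
time: 7.08
position: [0.6142, -0.0082, 0.1422]
orientation: [2.159, 1.57, -0.367]
wrist_force: [0.2, -0.6, -2.6]
opening: 0.015
t 7.08 p [614.2  -8.2 142.2] xdir [ 0. -0. -1.] jawdeg -54.73 q [-0.23  0.83  0.3   1.7  -0.36  0.67 -0.69] F [ 0.2 -0.6 -2.6] T [ 0.01 -0.06 -0.01] op 0.015
time: 7.45
position: [0.6142, -0.0083, 0.1409]
orientation: [2.186, 1.57, -0.514]
wrist_force: [0.3, -0.1, -2.0]
opening: 0.0147
t 7.45 p [614.2  -8.3 140.9] xdir [ 0. -0. -1.] jawdeg -64.71 q [-0.25  0.83  0.35  1.7  -0.42  0.68 -0.81] F [ 0.3 -0.1 -2. ] T [ 0.06 -0.02 -0.05] op 0.0147
```

54° turned with no resistance, which is past the wrong-cartridge range. I'll continue.

```bash
python3 -m jog '[[0,0,0,-0.0008,-6],[0,0,0,-0.0016,-12],[0,0,0,-0.0024,-18],[0,0,0,-0.0032,-24],[0,0,0,-0.0039,-30],[0,0,0,-0.0039,-30]]'; python3 -c "from h import *;st()"
python3 -m jog '[[0,0,0,-0.0007,-5],[0,0,0,-0.0014,-10],[0,0,0,-0.0014,-10]]'; python3 -c "from h import *;st()"
```

```text
time: 8.2
position: [0.6142, -0.0082, 0.137]
orientation: [2.39, 1.57, -0.833]
wrist_force: [-0.4, 0.2, -0.8]
opening: 0.0147
t 8.2 p [614.2  -8.2 137. ] xdir [ 0. -0. -1.] jawdeg -94.68 q [-0.33  0.87  0.49  1.71 -0.58  0.71 -1.18] F [-0.4  0.2 -0.8] T [ 0.06 -0.12 -0.  ] op 0.0147
time: 8.57
position: [0.6142, -0.0083, 0.1356]
orientation: [2.943, 1.57, -0.455]
wrist_force: [-0.2, 0.0, -1.5]
opening: 0.0144
t 8.57 p [614.2  -8.3 135.6] xdir [ 0. -0. -1.] jawdeg -104.68 q [-0.35  0.88  0.54  1.71 -0.64  0.73 -1.31] F [-0.2  0.  -1.5] T [ 0.1  -0.14  0.03] op 0.0144
```

```bash
python3 -m jog '[[0,0,0,-0.0006,-5],[0,0,0,-0.001,-9],[0,0,0,-0.0011,-12],[0,0,0,-0.0011,-12]]'; python3 -c "from h import *;st()"
```

```text
time: 9.07
position: [0.6145, -0.0092, 0.1348]
orientation: [2.737, 1.569, -0.871]
wrist_force: [0.9, -1.8, 0.4]
opening: 0.0145
t 9.07 p [614.5  -9.2 134.8] xdir [ 0.001 -0.001 -1.   ] jawdeg -116.73 q [-0.37  0.9   0.6   1.71 -0.7   0.75 -1.46] F [ 0.9 -1.8  0.4] T [-0.45 -0.14  0.1 ] op 0.0145
```

```bash
python3 -m jog '[[0,0,0,-0.0003,-4],[0,0,0,-0.0003,-7],[0,0,0,-0.0003,-7]]'; python3 - <<'E'
from h import *;st()
from station import viewer
c=viewer.camera("side"); cv2.imwrite("pics/side2.png",c["frame"][:,:,::-1])
a=cv2.imread("pics/side2.png")[140:260,230:350]
cv2.imwrite("pics/side2z.png",cv2.convertScaleAbs(cv2.resize(a,(600,600),interpolation=cv2.INTER_CUBIC),alpha=1.6))
E
```

```text
time: 9.45
position: [0.6149, -0.0089, 0.1348]
orientation: [3.135, 1.569, -0.595]
wrist_force: [2.1, -2.2, 3.7]
opening: 0.0146
t 9.45 p [614.9  -8.9 134.8] xdir [ 0.002 -0.001 -1.   ] jawdeg -123.7 q [-0.39  0.91  0.63  1.72 -0.73  0.76 -1.55] F [ 2.1 -2.2  3.7] T [-0.49 -0.12  0.29] op 0.0146
```

View pics/side2z.png

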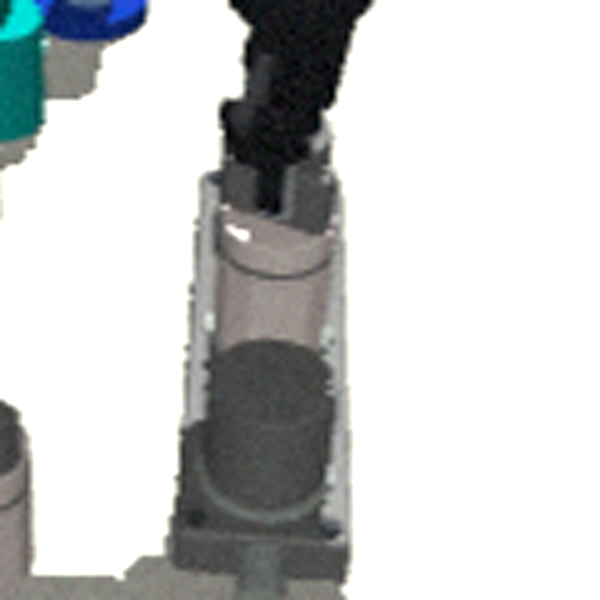

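The bar has turned with the jaw to roughly across the manifold. Height has stopped changing at 134.8 mm and the torque is rising, so it has reached its stop. I'll release, rise straight up, retreat, and check from the top.

```bash
python3 -m jog '[[1,0,0,0,0],[1,0,0,0,0],[1,0,0,0,0],[1,0,0,0,0],[1,0,0,0.03,0],[1,0,0,0.07,0],[1,0,0,0.11,0],[1,0,0,0.12,40]]';python3 -c "from h import *;st()"
python3 -m jog '[[1,0,0.05,0,10],[1,-0.02,0.1,0,20],[1,-0.04,0.15,0,30],[1,-0.06,0.2,0,30],[1,-0.08,0.25,0,30],[1,-0.1,0.3,0,30],[1,-0.12,0.35,0,30],[1,-0.12,0.35,0,30]]'; python3 - <<'E'
from h import *;st()
from station import viewer
for n in("side","top"):
    c=viewer.camera(n); cv2.imwrite(f"pics/{n}3.png",c["frame"][:,:,::-1]); pickle.dump(c,open(f"{n}3.pkl","wb"))
W=world(c);H=W[:,:,2]
m=((H>.12)&(H<.17)); m[:125]=0;m[175:]=0;m[:,:235]=0;m[:,290:]=0
p=W[m];print(len(p),p.mean(0),np.median(p[:,2]),cv2.minAreaRect(p[:,:2].astype(np.float32)*1000))
m=((H>.105)&(H<.12)); m[:125]=0;m[175:]=0;m[:,:235]=0;m[:,290:]=0
p=W[m];print("body top",len(p),np.median(p[:,2]))
a=cv2.imread("pics/top3.png")[115:275,130:380]
cv2.imwrite("pics/top3z.png",cv2.convertScaleAbs(cv2.resize(a,(800,512),interpolation=cv2.INTER_CUBIC),alpha=1.5))
E
```

```text
time: 10.5
position: [0.6152, -0.0089, 0.2568]
orientation: [-3.065, 1.566, -0.323]
wrist_force: [-0.2, 0.5, -0.3]
opening: 0.0856
t 10.5 p [615.2  -8.9 256.8] xdir [ 0.004 -0.001 -1.   ] jawdeg -112.91 q [-0.43  0.75  0.7   1.61 -0.56  0.98 -1.51] F [-0.2  0.5 -0.3] T [0.02 0.05 0.05] op 0.0856
time: 11.5
position: [0.4906, 0.3479, 0.2531]
orientation: [-0.883, 1.567, 2.388]
wrist_force: [1.1, -0.3, -0.5]
opening: 0.0852
t 11.5 p [490.6 347.9 253.1] xdir [-0.003  0.003 -1.   ] jawdeg -82.59 q [-1.02  0.72  0.61  1.65 -0.49  0.93 -1.67] F [ 1.1 -0.3 -0.5] T [-0.03  0.05 -0.  ] op 0.0852
199 [ 0.61273895 -0.00818891  0.1463022 ] 0.14973421174174303 ((613.5772705078125, -8.971118927001953), (38.798866271972656, 54.333412170410156), 27.453969955444336)
body top 325 0.11525145550493683
```

View pics/top3z.png

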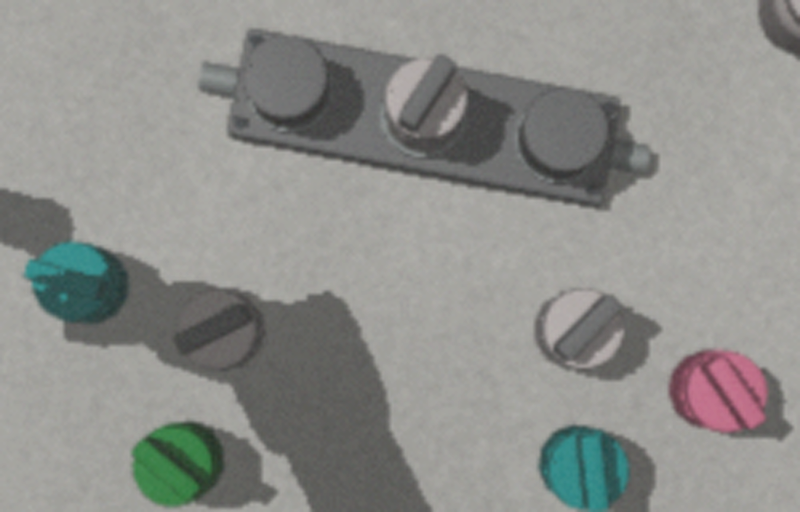

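View pics/side3.png

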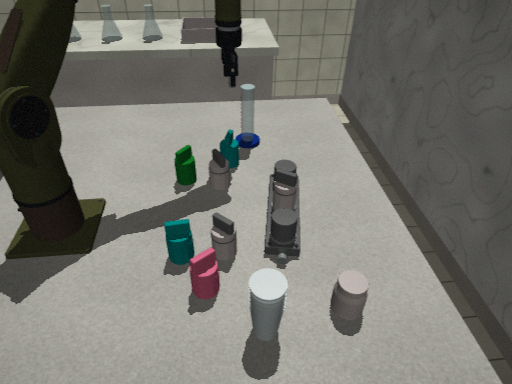

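```bash
python3 - <<'E'
from h import *
c=pickle.load(open("top3.pkl","rb"));W=world(c);H=W[:,:,2]
m=((H>.146)&(H<.17)); m[:125]=0;m[175:]=0;m[:,:235]=0;m[:,290:]=0
p=W[m];print(len(p),np.median(p,0),cv2.minAreaRect(p[:,:2].astype(np.float32)*1000))
p=p[:,:2]-p[:,:2].mean(0); w,v=np.linalg.eigh(np.cov(p.T));print("bar deg",np.degrees(np.arctan2(v[1,1],v[0,1])))
c0=pickle.load(open("top0.pkl","rb"));W0=world(c0)
d=np.abs(W[:,:,2]-W0[:,:,2]); d[:,:70]=0
ys,xs=np.nonzero(cv2.erode((d>.02).astype(np.uint8),np.ones((3,3))))
print(sorted(set((x//20*20,y//20*20) for x,y in zip(xs,ys))))
E
```

```text
156 [ 0.61418756 -0.00818011  0.15028011] ((614.3876342773438, -8.902950286865234), (15.762404441833496, 57.93803405761719), 56.16677474975586)
bar deg 146.6372924809533
[(np.int64(60), np.int64(160)), (np.int64(60), np.int64(180)), (np.int64(60), np.int64(200)), (np.int64(80), np.int64(160)), (np.int64(80), np.int64(180)), (np.int64(80), np.int64(200)), (np.int64(100), np.int64(160)), (np.int64(100), np.int64(180)), (np.int64(120), np.int64(180)), (np.int64(240), np.int64(120)), (np.int64(240), np.int64(140)), (np.int64(240), np.int64(200)), (np.int64(240), np.int64(220)), (np.int64(260), np.int64(120)), (np.int64(260), np.int64(140)), (np.int64(260), np.int64(160)), (np.int64(260), np.int64(200)), (np.int64(260), np.int64(220))]
```

```bash
python3 -m jog '[[1,-0.05,0.05,0,0],[1,-0.1,0.1,0,0],[1,-0.15,0.15,0,0],[1,-0.19,0.19,0,0],[1,-0.19,0.19,0,0],[1,-0.19,0.19,0,0],[1,-0.19,0.19,0,0],[1,-0.19,0.19,0,0]]'; python3 - <<'E'
from h import *;st()
from station import viewer
c=viewer.camera("top"); cv2.imwrite("pics/top4.png",c["frame"][:,:,::-1])
W=world(c);c0=pickle.load(open("top0.pkl","rb"));W0=world(c0)
d=np.abs(W[:,:,2]-W0[:,:,2])
n,l,s,ce=cv2.connectedComponentsWithStats((d>.015).astype(np.uint8))
for i in range(1,n):
    if s[i,4]>12: print(s[i],ce[i].round(0))
E
```

```text
time: 12.6
position: [0.3064, 0.5298, 0.2545]
orientation: [2.542, 1.57, -0.485]
wrist_force: [-0.6, -0.2, 0.1]
opening: 0.0855
t 12.6 p [306.4 529.8 254.5] xdir [ 0.001 -0.001 -1.   ] jawdeg -83.43 q [-1.47  0.74  0.67  1.62 -0.53  0.97 -2.08] F [-0.6 -0.2  0.1] T [-0.04  0.03  0.  ] op 0.0855
[250 132  26  30 601] [263. 147.]
[248 204  26  25 503] [260. 216.]
[  0 273  33  21 495] [ 15. 282.]
[  0 304  17  23 296] [  7. 315.]
```

View pics/top4.png

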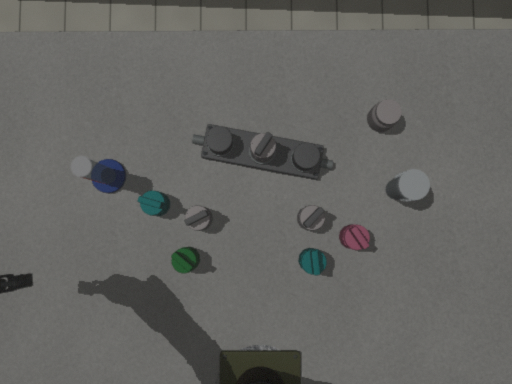

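The only changes from the first picture are the fitted cartridge (263,147), its empty old spot (260,216) and the arm itself. Everything else is in place, so I'm handing in.

```bash
python3 -c "
from station import order
print(order.close_job())"
```

```text
the job is handed in; nothing more can be done
None
```

The matching cartridge is screwed fully home on the middle port, and I handed the job in at about 12.6 s. The centre white cartridge, the first one I tried, turned out to be the one that fits.

**Fit:** It dropped on, then turned clockwise well past the 25–50 degrees where a wrong one stops. It came down 13.2 mm, until the height stopped changing and the torque began to rise. The underside measured about 0.1 mm above the flange from the arm. The depth picture agrees, with the bar top about 151 mm above the counter after correcting a 0.7 mm bias.

**Rest of the scene:** A top-view depth comparison with the first picture shows only the moved cartridge, its empty spot and the arm. The other two cartridges were never touched and still stand upright. The cups, jar and measuring cylinder are also where they were.

**One disagreement:** The cartridge turned about 113 degrees in total, against the stated 105. The last 7 degrees gave no further drop and a little more torque, which I took as tightening against the flange. I did not grip it again to test the stop.

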